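# Switch the seesaw gate of a ball sorter

## Task

The red seesaw gate of the ball sorter now slopes towards one of the two trays. Press the raised end of the gate down with a fingertip so that it rocks over and stays tipped towards the other tray, then push the two waiting balls along the landing with a fingertip so that they roll over the gate by themselves into that other tray. Do not pick up or carry the balls, do not touch them again once they roll, do not use great force, and leave the things standing around the sorter where they are.

Things in the scene. Friction and masses are not known exactly. Their poses are not given: they have to be found in the camera images.
- sorter: White, black-based fixed ball sorter on the bench. Origin: on the bench top, straight under the middle of the gate's pivot. x runs along the landing from its open robot-side end towards the gate, y to the left tray, z up. Balls roll from the landing down a short steep chute (x -56 to -31 mm, blue cheeks to 167 mm high) onto the middle of the gate, then to its low end and into the tray there.
- landing (a point): On the floor of the level aluminium landing, 150 mm above the bench, at sorter x -90 mm; axes as the sorter's. Landing: x -165 to -50 mm, lane 42 mm wide, blue side strips only 8 mm high, open at the robot-side end. Five cross ribs 1.5 mm high, 20 mm apart (x -140 to -60 mm), keep balls from rolling by themselves; a light push along x takes them over.
- gate (a joint): Tilt (rad) of the red seesaw gate; pivot along the sorter's x, 95 mm above the bench. Stops at -0.26 and 0.26, starts at either. Positive: left (+y) end up, feeds the right tray; negative: right end up, feeds the left. A steel weight over the pivot (sorter x 32 to 54 mm, 63 mm above it) makes it fall to the nearer stop and stay: under 1 N at a pad rocks it over. Trough 220 x 58 mm (y, x).
- pad_left (a point): Middle of the top face of the gate's left orange press pad, a flat 50 x 44 mm (x, y) tab on the +x side of the trough, moving with the gate; 56 mm along x and 95 mm along y from the pivot centre. About 127 mm above the bench when this end is up, 78 mm when down: press it down about 50 mm. The trough wall beside it rises 16 mm above it.
- pad_right (a point): The same on the right end of the gate (y -95 mm).
- tray_left (a point): Centre of the inner floor of the left (yellow) tray, 18 mm above the bench, fixed to the sorter at y +155 mm. Inside 100 x 120 mm, walls 57 mm above the bench (outer one 92 mm), 2 mm ribs on the floor. Axes as the sorter's.
- tray_right (a point): The same for the right (green) tray, at y -155 mm.
- ball_red_center (a point): Centre of the loose smooth red plastic ball, 36 mm diameter, 30 g, at the start waiting on the landing (centre 168 mm above the bench), either the front ball (70 mm before the pivot) or the rear one (110 mm before it).
- ball_blue_center (a point): Centre of the loose blue plastic ball, the same size; at the other of the two waiting places.
- jar: Bystander: small glass jar with black cap, 44 mm diameter, 65 mm high, on the bench beside the sorter; origin at the centre of its underside. Leave alone.
- slide_box: Bystander: wooden box for slides, 50 x 60 x 30 mm, on the bench; origin at the centre of its underside. Leave alone.
- weight: Bystander: brass weight with a knob, 36 mm diameter, 52 mm high, on the bench; origin at the centre of its underside. Leave alone. The three bystanders stand, in any order, to the left and right of the landing and beyond the gate.
Mind the look-alikes: they are no part of the job. There is more than one size of the part that bears ball_blue_center; the job needs the smallest. Of the things shaped like the part that bears ball_red_center, the red one is meant.

How it is judged:
By the outcome, as a careful person would: the job done as asked, in the order asked, and still so for the second after the job is handed in, with the robot touching nothing.
It also fails if it takes over 45 s, if anything falls off the work surface, if the arm or the gripper's body presses on something with over 40 N, if the wrist force passes 120 N, or if a joint passes its speed limit or range.

## Robot

A 7-joint arm with a two-finger parallel gripper is mounted at the origin on the work surface. World frame = base frame: x ahead of the robot, y to its left, z up, the work surface at z = 0. Lengths are in m, angles in rad, forces in N, time in s.
With the tool pointing down it reaches from about 0.4 to 0.85 m from the base axis. Payload 10.4 kg.
Tool frame: the origin (TCP) lies at the very end of the fingers, on their centre line; the grasp point (between the pads) lies 19 mm behind it; z points along the fingers, y is the direction in which the jaws open and shut (so a half turn about z gives the same grasp; the last joint's range is limited). The gripper opens to 87 mm and grips with 3 to 60 N. Pads are 19 mm wide; open, the fingers measure 117 mm over their backs; the gripper's body (75 mm by 190 mm) begins 51 mm behind the grasp point.
Start: joints at [-1.129, 0.332, -0.065, 1.46, 0.022, 1.35, -0.088], TCP at [0.28, 0.559, 0.223] pointing down, gripper open.
Joint ranges: [-2.6, 2.6], [-0.5, 2.12], [-1.47, 1.34], [0.16, 2.42], [-1.27, 4.41], [0.06, 2.06], [-2.6, 2.6]. Speed limits (rad/s): [2.22, 2.22, 2.79, 2.79, 3.14, 3.14, 3.14].

## Interface

Orientations are given as a unit quaternion [x, y, z, w].
In Python, from bench import read_state, camera, close_job gives the robot as it stands.
- The arm moves only by the shell command python3 -m inch 'ROWS' [OPENING] [FORCE]. ROWS is JSON, a list of rows, each a list of 6 numbers: the shift along the tool's x, y, z as a fraction of full scale, then the turn, a rotation vector about the tool's x, y, z as a fraction of full scale. In form: [[tx, ty, tz, ax, ay, az], ...]. A call has 1 to 5 rows; each row shifts and turns the commanded pose from where the row before left it, along the tool's axes as they then stand; what a row does not reach is not made up. Full scale, the value 1, is 0.04 m for a shift and 120 degrees for a turn. A row lasts 1/8 s, in which the tool goes at most 62.5 mm and 10.7 degrees, less where a joint would pass 70% of its speed; a pose out of reach is approached as far as the arm can. A call with a number of a shift or a turn outside -1 to 1 is refused whole. A call with a gripper value outside its range is refused whole. OPENING is the opening, from -1 (shut) to 1 (fully open), so that 0 is half open, set as the call begins (- or left out, the last holds). The fingers move at their own pace and stop on an object; FORCE is the grip in N (left out, the last holds). Time passes only in rows, so rows that do not move let the fingers close. It gives the time, the measured TCP pose, the force and the opening at its end, in the units of the state.
- read_state(): the state, without advancing time (a new reading comes with each control period).
- camera(name): name is "side" or "top" or "wrist"; returns a dict with "img" (384x512x3 uint8, red, green, blue), "depth" (384x512 float32, m along the optical axis (not along the pixel's ray), 0 where there is no reading), "fx", "fy", "cx", "cy" (pixels), "k1" (the pictures are not rectified: a ray, as slopes to the right and down, at radius r is drawn at 1 + k1 r^2 times it, then the intrinsics apply), "position" and "orientation" of the camera in the world; the wrist camera has in their place "tool_from_camera" (4x4, takes a point from camera to tool coordinates, whose origin is the TCP and whose axes are the flange's). Camera axes: x right, y down, z forward; pixel columns grow to the right and rows downward; lengths in m; the calibration is good to about 2 mm. A picture is of the moment at which its call begins: read the wrist's pose just before it.
- close_job(): hands the job in, once; it reports no verdict.
The state is a dict: "time": time; "joint_positions": joint angles; "joint_vel": joint speeds; "joint_torque": joint torques, N m; "ee_pos": TCP position; "eef_rot": TCP orientation; "ft_force": force on the tool from outside, world axes, zero at the start; "torque": the same for the moment, N m; "width": finger opening in m.
Only numpy, scipy, OpenCV 4.12 (cv2) and the standard library are available. Lean on these libraries where they do the work, as an engineer would, in place of code of your own. Each camera call takes 0.05 s, during which the arm holds its last target.

## Working session

There is one attempt and no reset: what is moved stays moved. The work goes in short steps, Python scripts to look and compute and a shell command to move; the robot and the scene stay as the last step left them, time stands still between calls to the robot, and variables do not carry over. Pictures are saved under pics/ and viewed, and the job is handed in when it is done.

```bash
mkdir -p pics; ls; python3 - <<'E'
from bench import read_state,camera
import cv2
s=read_state();print({k:(v if not hasattr(v,'round') else v) for k,v in s.items()})
for n in("side","top","wrist"):
    c=camera(n);cv2.imwrite(f"pics/{n}0.png",c["img"][:,:,::-1]);print(n,{k:c[k] for k in c if k not in("img","depth")})
E
```

```text
pics
{'time': 0.0, 'joint_positions': array([-1.12859635,  0.33287304, -0.06468603,  1.4609381 ,  0.02159811,
        1.3498615 , -0.08851954]), 'joint_vel': array([ 0.00091625, -0.00013113,  0.00010515, -0.00274445, -0.00030152,
        0.00142325,  0.00036992]), 'joint_torque': array([-3.38757263e-04, -6.23243380e+01,  2.44554406e-02, -3.89920843e+01,
       -6.14532921e-02,  3.96340562e-02,  1.55558328e-04]), 'ee_pos': array([0.27999639, 0.55835521, 0.22175469]), 'eef_rot': array([ 2.30319556e-01,  9.73114804e-01, -6.80516321e-04, -1.27470343e-04]), 'ft_force': array([-0.52548187,  0.14052288, -0.20795261]), 'torque': array([-0.00272079, -0.08223777, -0.01843762]), 'width': 0.08717156590400371}
side {'fx': 357.1875239620424, 'fy': 357.1875239620424, 'cx': 250.90117998442994, 'cy': 188.97293362847677, 'k1': -0.03800411502447335, 'position': array([ 0.48417561, -0.55666705,  0.74386362]), 'orientation': array([ 0.93244184, -0.01956627,  0.00470306, -0.36075929])}
top {'fx': 440.0608824866389, 'fy': 440.0608824866389, 'cx': 252.8959449754463, 'cy': 191.57974242279508, 'k1': 0.030938003580573803, 'position': array([0.41488534, 0.05299165, 0.9284915 ]), 'orientation': array([-0.70236535,  0.70860296, -0.05623926,  0.03744203])}
wrist {'fx': 317.2285581481925, 'fy': 317.2285581481925, 'cx': 257.5868004229042, 'cy': 194.46543852636003, 'k1': -0.00041788762534589966, 'tool_from_camera': array([[-8.36228205e-04, -9.63405990e-01, -2.68045145e-01,
         7.38211097e-02],
       [ 9.99999648e-01, -7.86871095e-04, -2.91561275e-04,
        -8.48505514e-04],
       [ 6.99749017e-05, -2.68045295e-01,  9.63406308e-01,
        -1.61179333e-01],
       [ 0.00000000e+00,  0.00000000e+00,  0.00000000e+00,
         1.00000000e+00]])}
```

View pics/top0.png

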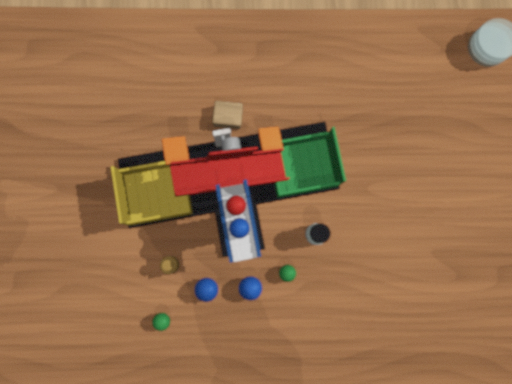

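View pics/side0.png

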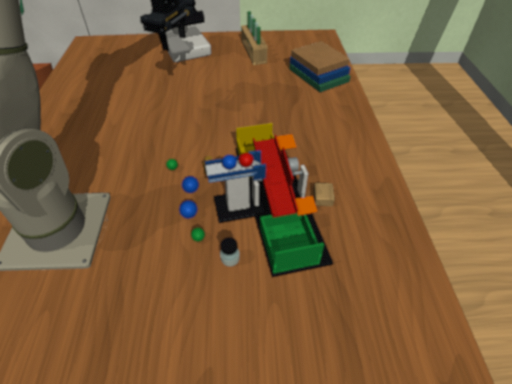

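View pics/wrist0.png

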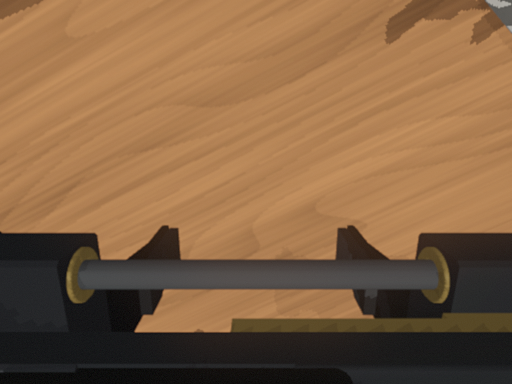

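```bash
cat > h.py <<'E'
import numpy as np,cv2
from scipy.spatial.transform import Rotation as R
def K(c): return np.array([[c["fx"],0,c["cx"]],[0,c["fy"],c["cy"]],[0,0,1]])
def und(c,uv):
    return cv2.undistortPoints(np.array(uv,float).reshape(-1,1,2),K(c),np.array([c["k1"],0,0,0.])).reshape(-1,2)
def cloud(c,pose=None):
    h,w=c["depth"].shape
    g=np.stack(np.meshgrid(np.arange(w),np.arange(h)),-1).reshape(-1,2)
    n=und(c,g); z=c["depth"].reshape(-1)
    P=np.c_[n*z[:,None],z]
    P[z==0]=np.nan
    if pose is None: Rm=R.from_quat(c["orientation"]).as_matrix();t=c["position"]
    else:
        T=c["tool_from_camera"];Rt=R.from_quat(pose[1]).as_matrix()
        Rm=Rt@T[:3,:3];t=Rt@T[:3,3]+pose[0]
    return (P@Rm.T+t).reshape(h,w,3)
def zplane(c,uv,z):
    n=und(c,uv);Rm=R.from_quat(c["orientation"]).as_matrix()
    d=np.c_[n,np.ones(len(n))]@Rm.T
    return c["position"]+d*((z-c["position"][2])/d[:,2])[:,None]
E
python3 - <<'E'
from h import *
from bench import camera
import pickle
c=camera("top");pickle.dump(c,open("top0.pkl","wb"))
s=camera("side");pickle.dump(s,open("side0.pkl","wb"))
W=cloud(c);np.save("W.npy",W)
for u,v in[(176,150),(270,138),(236,205),(239,228),(205,289),(250,288),(222,172),(270,165),(180,180),(150,195),(310,165),(318,233),(228,113),(170,265),(242,250)]:
    print(u,v,W[v,u].round(3))
im=c["img"][90:280,95:360,::-1];cv2.imwrite("pics/top0c.png",cv2.resize(im,None,fx=3,fy=3,interpolation=cv2.INTER_CUBIC))
im=s["img"][110:290,150:350,::-1];cv2.imwrite("pics/side0c.png",cv2.resize(im,None,fx=3.3,fy=3.3,interpolation=cv2.INTER_CUBIC))
E
```

```text
176 150 [0.6   0.172 0.128]
270 138 [ 0.636 -0.005  0.077]
236 205 [0.491 0.062 0.184]
239 228 [0.452 0.057 0.185]
205 289 [0.341 0.125 0.044]
250 288 [0.342 0.037 0.046]
222 172 [0.562 0.089 0.107]
270 165 [ 0.58  -0.004  0.081]
180 180 [0.544 0.165 0.127]
150 195 [0.531 0.242 0.016]
310 165 [ 0.592 -0.093  0.016]
318 233 [ 0.447 -0.097  0.066]
228 113 [0.703 0.079 0.028]
170 265 [0.388 0.193 0.051]
242 250 [0.416 0.052 0.149]
```

View pics/top0c.png

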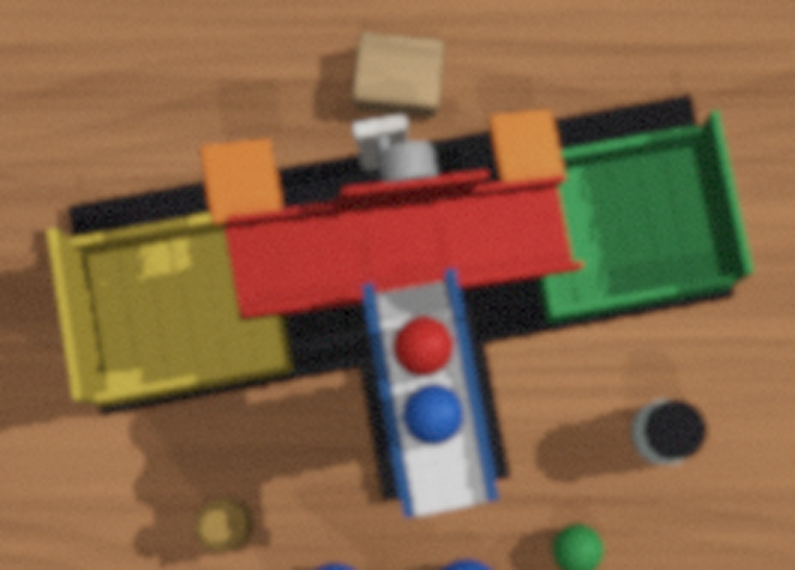

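View pics/side0c.png

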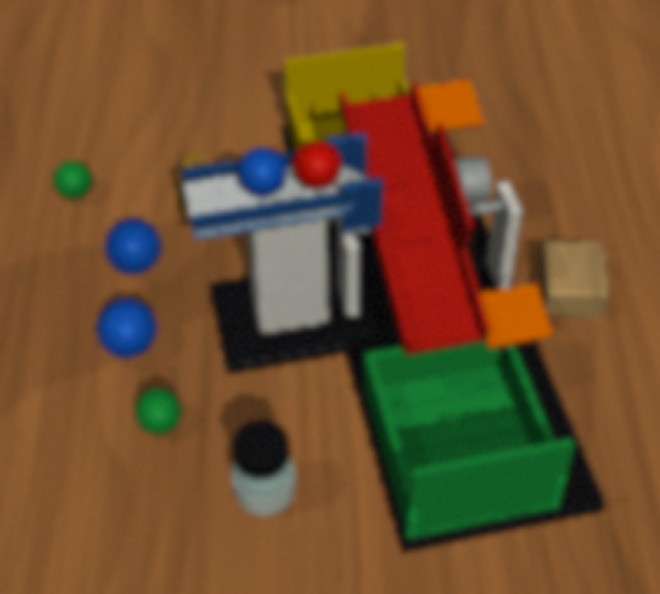

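```bash
python3 - <<'E'
from h import *
import pickle
c=pickle.load(open("top0.pkl","rb"));W=np.load("W.npy");im=c["img"].astype(int)
r,g,b=im[...,0],im[...,1],im[...,2]
def rep(n,m):
    P=W[m];print(n,m.sum(),np.nanmean(P,0).round(4),np.nanmin(P,0).round(3),np.nanmax(P,0).round(3));return P
ora=(r>170)&(g>80)&(g<150)&(b<60)
uu=np.arange(512)[None]
vv=np.arange(384)[:,None]
A=rep("padL",ora&(uu<220)&(vv<170)&(vv>120));B=rep("padR",ora&(uu>220)&(vv<170)&(vv>110))
d=np.nanmean(A,0)-np.nanmean(B,0);print("yaw from pads deg",np.degrees(np.arctan2(-d[0],d[1])), np.linalg.norm(d))
red=(r>120)&(g<60)&(b<60)&(vv>194)&(vv<217); 
blu=(b>120)&(r<60)&(vv>217)&(vv<242)&(uu>228)&(uu<251)
pr=[];
for n,m in(("red",red),("blue",blu)):
    v,u=np.nonzero(m); print(n,len(u),u.mean(),v.mean()); p=zplane(c,[[u.mean(),v.mean()]],0.168)[0];print(p);pr.append(p)
d=pr[0]-pr[1];print(np.degrees(np.arctan2(d[1],d[0])),np.linalg.norm(d))
# landing blue strips
bl=(b>100)&(r<70)&(vv>190)&(vv<265)&(uu>210)&(uu<270)&(abs(W[...,2]-.158)<.005)
P=W[bl]; 
for s in(P[:,1]>0.055,P[:,1]<0.055):
    Q=P[s];f=np.polyfit(Q[:,0],Q[:,1],1);print(len(Q),np.degrees(np.arctan(f[0])),f,Q[:,0].min(),Q[:,0].max())
# trough wall
E
```

```text
padL 79 [0.5898 0.1758 0.1284] [ 0.574  0.151 -0.001] [0.641 0.196 0.146]
padR 34 [6.231e-01 3.000e-04 8.300e-02] [ 0.601 -0.031  0.011] [0.666 0.017 0.101]
yaw from pads deg 10.751713975664028 0.18431098852226468
red 205 234.64878048780488 204.81951219512194
[0.49329464 0.06410252 0.168     ]
blue 194 239.3762886597938 227.5463917525773
[0.4538757  0.05615624 0.168     ]
11.397244933585215 0.04021188972990032
86 8.866811747835264 [0.15600243 0.01094031] 0.4020152457324345 0.5015123983923157
136 10.017296340032937 [ 0.17663826 -0.04940262] 0.4083586002317915 0.5098703573440548
```

```bash
python3 -m inch '[[0,0,0,0,0,0.087],[0,0,0,0,0,0.087],[0,0,0,0,0,0.087],[0,0,0,0,0,0.087],[0,0,0,0,0,0.087]]' -1 10
```

```text
time: 0.88
ee_pos: [0.2801, 0.5587, 0.2224]
eef_rot: [0.637, 0.771, -0.0, 0.0]
ft_force: [-0.0, 0.6, -0.5]
width: 0.0448
```

```bash
cat > st.py <<'E'
from h import *
from bench import read_state
import sys
s=read_state();Rt=R.from_quat(s["eef_rot"]).as_matrix()
print("t",s["time"],"p",s["ee_pos"].round(4),"x",Rt[:,0].round(3),"y",Rt[:,1].round(3),"z",Rt[:,2].round(3),"F",s["ft_force"].round(2),"w",round(s["width"],4),"q",s["joint_positions"].round(2))
if len(sys.argv)>3:
    d=np.array(list(map(float,sys.argv[1:4])))-s["ee_pos"];print("units",(Rt.T@d/0.04).round(2))
E
python3 st.py .600 .1745 .2
```

```text
t 0.875 p [0.2801 0.5587 0.2224] x [-0.188  0.982 -0.   ] y [ 0.982  0.188 -0.   ] z [-0. -0. -1.] F [-0.02  0.57 -0.53] w 0.0448 q [-1.22  0.33  0.06  1.47 -0.02  1.35 -0.98]
units [-10.93   6.05   0.56]
```

```bash
python3 -m inch '[[-0.9,0.5,0,0,0,0],[-0.9,0.5,0,0,0,0],[-0.9,0.5,0,0,0,0],[-0.9,0.5,0,0,0,0],[-0.9,0.5,0,0,0,0]]' && python3 -m inch '[[-0.9,0.5,0,0,0,0],[-0.9,0.5,0,0,0,0],[-0.9,0.5,0,0,0,0],[-0.9,0.5,0,0,0,0],[0,0.4,0,0,0,0]]'; python3 st.py .600 .1745 .15
python3 - <<'E'
from h import *
from bench import *
s=read_state();c=camera("wrist");print(s["ee_pos"],read_state()["ee_pos"])
cv2.imwrite("pics/w1.png",c["img"][:,:,::-1]);np.save("W1.npy",cloud(c,(s["ee_pos"],s["eef_rot"])))
E
```

```text
time: 1.5
ee_pos: [0.4138, 0.4004, 0.2226]
eef_rot: [0.635, 0.773, 0.0, -0.0]
ft_force: [0.5, -0.3, 0.4]
width: 0.0016
time: 2.12
ee_pos: [0.5372, 0.2751, 0.2229]
eef_rot: [0.637, 0.771, -0.0, 0.001]
ft_force: [0.2, 1.0, 0.2]
width: 0.0005
t 2.125 p [0.5372 0.2751 0.2229] x [-0.189  0.982 -0.001] y [0.982 0.189 0.001] z [ 0.001 -0.001 -1.   ] F [0.17 0.96 0.24] w 0.0005 q [-0.78  0.28  0.28  1.54 -0.08  1.33 -0.3 ]
units [-2.76  1.07  1.83]
[0.53718902 0.27507317 0.22287936] [0.53773321 0.27706752 0.22246174]
```

View pics/w1.png

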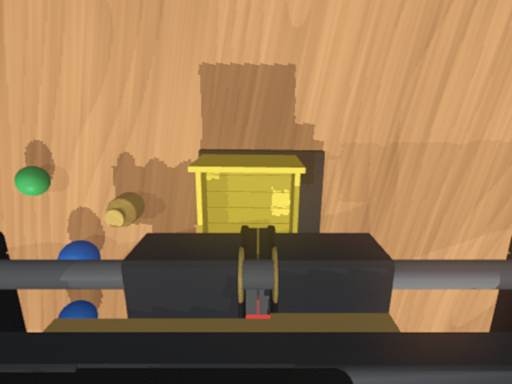

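```bash
python3 - <<'E'
from h import *
W=np.load("W1.npy")
for u,v in[(189,170),(194,161),(297,161),(304,170),(247,162),(199,210),(302,210),(250,200)]: print(u,v,W[v,u].round(4))
# outer wall top: z in .085-.1
P=W.reshape(-1,3);P=P[(abs(P[:,2]-.092)<.004)]
print(len(P)); 
a=np.radians(10.85);ex=np.array([np.cos(a),np.sin(a)]);ey=np.array([-ex[1],ex[0]])
X=P[:,:2]@ex;Y=P[:,:2]@ey
print(np.percentile(X,[1,50,99]),np.percentile(Y,[1,50,99]))
f=np.polyfit(X,Y,1);print("yaw corr deg",np.degrees(np.arctan(f[0])))
for o in((.5625,.0755),): print(np.array(o)@ex,np.array(o)@ey)
E
```

```text
189 170 [0.4701 0.2774 0.0902]
194 161 [0.469  0.2812 0.0631]
297 161 [0.5736 0.2997 0.0542]
304 170 [0.5763 0.2978 0.0906]
247 162 [0.5223 0.2907 0.0651]
199 210 [0.4804 0.2275 0.0564]
302 210 [0.5999 0.2349 0.0109]
250 200 [0.5341 0.2373 0.0169]
686
[0.51385009 0.56851196 0.62125358] [0.18203916 0.18501851 0.1876871 ]
yaw corr deg -0.6793189144288323
0.5666563905785438 -0.031733815032183525
```

```bash
python3 st.py .605 .175 .150
```

```text
t 2.175 p [0.5377 0.2771 0.2225] x [-0.19   0.982 -0.001] y [0.982 0.19  0.001] z [ 0.001 -0.    -1.   ] F [-2.22  0.25 -0.96] w 0.0004 q [-0.78  0.29  0.28  1.53 -0.08  1.33 -0.3 ]
units [-2.82  1.16  1.81]
```

```bash
python3 -m inch '[[-0.9,0.4,0,0,0,0],[-0.9,0.4,0.4,0,0,0],[-0.9,0.36,0.6,0,0,0],[-0.1,0,0.5,0,0,0],[0,0,0,0,0,0]]'; python3 st.py .605 .175 .150
python3 - <<'E'
from h import *
from bench import *
for n,(a,b,c0,d) in(("side",(100,260,200,360)),("top",(80,240,100,300))):
    c=camera(n);cv2.imwrite(f"pics/{n}2.png",cv2.resize(c["img"][a:b,c0:d,::-1],None,fx=3.5,fy=3.5,interpolation=cv2.INTER_CUBIC))
E
```

```text
time: 2.8
ee_pos: [0.6013, 0.1777, 0.161]
eef_rot: [0.635, 0.772, -0.001, -0.001]
ft_force: [-0.3, -0.5, -0.1]
width: 0.0009
t 2.8 p [0.6013 0.1777 0.161 ] x [-0.193  0.981 -0.   ] y [ 0.981  0.193 -0.003] z [-0.003 -0.001 -1.   ] F [-0.34 -0.49 -0.12] w 0.0009 q [-0.61  0.38  0.33  1.55 -0.13  1.23 -0.07]
units [-0.08  0.08  0.27]
```

View pics/side2.png

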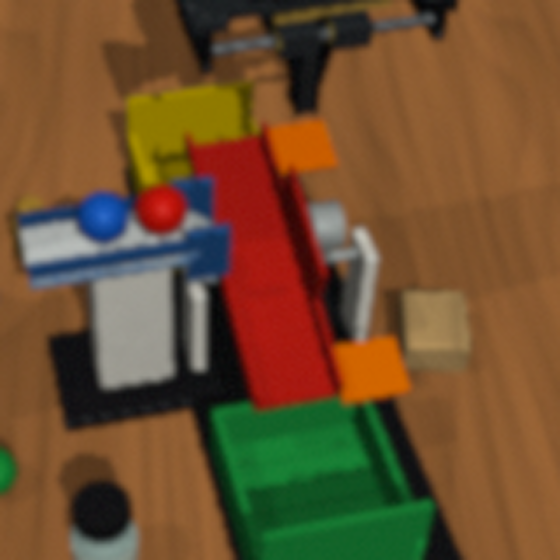

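```bash
python3 -m inch '[[-0.08,0.08,0.4,0,0,0],[0,0,0.3,0,0,0],[0,0,0.3,0,0,0],[0,0,0.3,0,0,0],[0,0,0.25,0,0,0]]'; python3 st.py .605 .175 .085
python3 - <<'E'
from h import *
from bench import *
for n,(a,b,c0,d) in(("side",(100,260,200,360)),):
    c=camera(n);cv2.imwrite(f"pics/{n}3.png",cv2.resize(c["img"][a:b,c0:d,::-1],None,fx=3.5,fy=3.5,interpolation=cv2.INTER_CUBIC))
E
```

```text
time: 3.52
ee_pos: [0.6059, 0.1754, 0.0995]
eef_rot: [0.635, 0.773, -0.0, -0.0]
ft_force: [0.1, -0.5, 0.9]
width: 0.0005
t 3.525 p [0.6059 0.1754 0.0995] x [-0.194  0.981 -0.   ] y [ 0.981  0.194 -0.001] z [-0. -0. -1.] F [ 0.06 -0.54  0.87] w 0.0005 q [-0.6   0.44  0.32  1.6  -0.15  1.12 -0.05]
units [-0.01 -0.03  0.36]
```

View pics/side3.png

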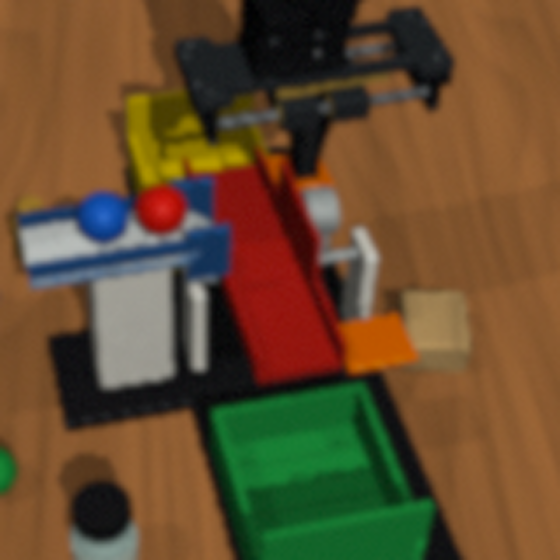

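```bash
python3 -m inch '[[0,0,0.15,0,0,0],[0,0,0.15,0,0,0],[0,0,0.1,0,0,0],[0,0,0,0,0,0]]'; python3 -m inch '[[0,0,-0.5,0,0,0],[0,0,-1,0,0,0],[0,0,-1,0,0,0],[0,0,-0.5,0,0,0]]'; python3 st.py
python3 - <<'E'
from h import *
from bench import *
for n,(a,b,c0,d) in(("side",(100,260,200,360)),):
    c=camera(n);cv2.imwrite(f"pics/{n}4.png",cv2.resize(c["img"][a:b,c0:d,::-1],None,fx=3.5,fy=3.5,interpolation=cv2.INTER_CUBIC))
E
```

```text
time: 4.08
ee_pos: [0.606, 0.1753, 0.0843]
eef_rot: [0.635, 0.773, -0.0, -0.0]
ft_force: [-0.8, 0.6, 0.3]
width: 0.0002
time: 4.58
ee_pos: [0.6073, 0.1756, 0.2092]
eef_rot: [0.635, 0.772, 0.002, 0.001]
ft_force: [0.5, 0.0, -0.7]
width: 0.0008
t 4.575 p [0.6073 0.1756 0.2092] x [-0.193  0.981  0.001] y [0.981 0.193 0.005] z [ 0.005  0.002 -1.   ] F [ 0.52  0.05 -0.68] w 0.0008 q [-0.61  0.36  0.34  1.48 -0.12  1.32 -0.07]
```

View pics/side4.png

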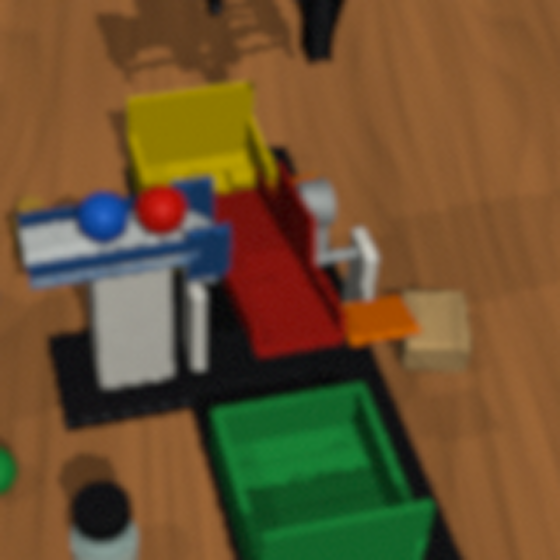

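```bash
python3 - <<'E'
from h import *
from bench import *
import pickle
c=camera("side");im=c["img"].astype(int);r,g,b=im[...,0],im[...,1],im[...,2]
uu=np.arange(512)[None];vv=np.arange(384)[:,None]
roi=(vv>150)&(vv<171)
for n,m in(("red",roi&(r>120)&(g<70)&(b<70)&(uu>238)&(uu<254)),("blue",roi&(b>130)&(r<70)&(uu>221)&(uu<238))):
    v,u=np.nonzero(m);print(n,len(u),u.mean(),u.min(),u.max(),v.mean(),v.min(),v.max(),zplane(c,[[u.mean(),v.mean()]],.168)[0].round(4))
cv2.imwrite("pics/side5.png",cv2.resize(c["img"][145:185,195:275,::-1],None,fx=9,fy=9,interpolation=cv2.INTER_CUBIC))
c=camera("top");W=cloud(c)
for u,v in[(176,150),(270,138)]:print(W[v,u].round(3))
E
```

```text
red 147 245.85034013605443 240 252 159.19727891156464 153 166 [0.4939 0.0624 0.168 ]
blue 108 229.40740740740742 224 235 160.9814814814815 156 166 [0.4551 0.0581 0.168 ]
[0.488 0.1   0.613]
[ 0.623 -0.002  0.127]
```

View pics/side5.png

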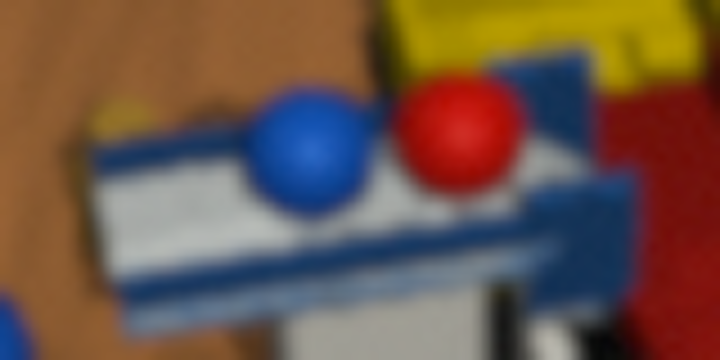

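```bash
python3 st.py .4093 .0483 .25
```

```text
t 4.725 p [0.6069 0.1756 0.2068] x [-0.194  0.981  0.001] y [0.981 0.194 0.003] z [ 0.003  0.002 -1.   ] F [ 0.09  0.22 -1.  ] w 0.0004 q [-0.61  0.36  0.34  1.49 -0.12  1.31 -0.07]
units [-2.16 -5.46 -1.1 ]
```

```bash
python3 -m inch '[[0,0,-0.8,0,0,0],[0,-0.8,-0.3,0,0,0],[-0.3,-0.9,0,0,0,0],[-0.5,-0.9,0,0,0,0],[-0.5,-0.9,0,0,0,0]]' && python3 -m inch '[[-0.5,-0.9,0,0,0,0],[-0.36,-0.8,0,0,0,0],[0,-0.26,0,0,0,0],[0,0,0,0,0,0]]'; python3 st.py .4093 .0483 .2
```

```text
time: 5.35
ee_pos: [0.4774, 0.0964, 0.2478]
eef_rot: [0.635, 0.773, -0.0, -0.0]
ft_force: [-0.3, -1.5, 1.5]
width: 0.0005
time: 5.85
ee_pos: [0.4085, 0.0488, 0.2485]
eef_rot: [0.635, 0.773, 0.0, -0.0]
ft_force: [-0.1, 0.2, -0.5]
width: 0.0006
t 5.85 p [0.4085 0.0488 0.2485] x [-0.194  0.981  0.001] y [0.981 0.194 0.   ] z [ 0.     0.001 -1.   ] F [-0.14  0.22 -0.46] w 0.0006 q [-0.62 -0.19  0.34  1.95  0.07  1.37 -0.1 ]
units [-0.02  0.02  1.21]
```

```bash
python3 -m inch '[[0,0,0.6,0,0,0],[0,0,0.6,0,0,0],[0,0,0.3,0,0,0],[0,0,0,0,0,0]]'; python3 st.py .4093 .0483 .162
python3 - <<'E'
from h import *
from bench import *
for n,(a,b,c0,d) in(("side",(130,210,180,290)),("top",(120,290,100,360))):
    c=camera(n);cv2.imwrite(f"pics/{n}6.png",cv2.resize(c["img"][a:b,c0:d,::-1],None,fx=7 if n=="side" else 3,fy=7 if n=="side" else 3,interpolation=cv2.INTER_CUBIC))
E
```

```text
time: 6.35
ee_pos: [0.4086, 0.0486, 0.188]
eef_rot: [0.635, 0.773, -0.001, -0.0]
ft_force: [0.1, -1.0, 0.7]
width: 0.0003
t 6.35 p [0.4086 0.0486 0.188 ] x [-0.194  0.981 -0.001] y [ 0.981  0.194 -0.002] z [-0.001 -0.001 -1.   ] F [ 0.05 -1.03  0.71] w 0.0003 q [-0.62 -0.15  0.36  2.05  0.06  1.24 -0.09]
units [-0.01  0.02  0.65]
```

View pics/side6.png

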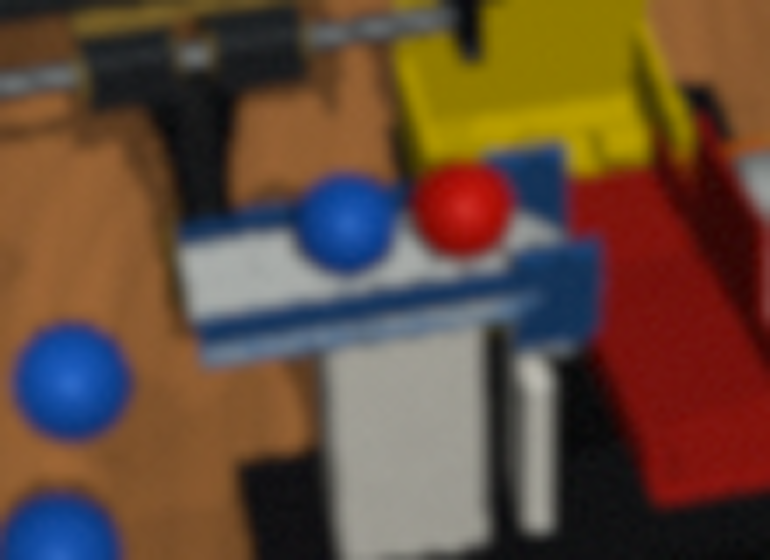

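```bash
python3 -m inch '[[0,0,0.35,0,0,0],[0,0,0.3,0,0,0],[0,0,0,0,0,0]]'; python3 -m inch '[[0,0.2,0,0,0,0],[0,0.2,0,0,0,0],[0,0.2,0,0,0,0],[0,0.1,0,0,0,0]]'; python3 st.py .4093 .0483 .162
python3 - <<'E'
from h import *
from bench import *
for n,(a,b,c0,d) in(("side",(130,210,180,290)),):
    c=camera(n);cv2.imwrite(f"pics/{n}7.png",cv2.resize(c["img"][a:b,c0:d,::-1],None,fx=7 if n=="side" else 3,fy=7 if n=="side" else 3,interpolation=cv2.INTER_CUBIC))
E
```

```text
time: 6.82
ee_pos: [0.4079, 0.0482, 0.1614]
eef_rot: [0.635, 0.773, -0.001, -0.001]
ft_force: [-0.2, -0.5, 0.0]
width: 0.0002
time: 7.32
ee_pos: [0.4367, 0.0539, 0.1626]
eef_rot: [0.635, 0.773, -0.0, 0.0]
ft_force: [-0.1, 0.7, 0.6]
width: 0.0005
t 7.325 p [0.4367 0.0539 0.1626] x [-0.194  0.981 -0.   ] y [ 0.981  0.194 -0.   ] z [ 0. -0. -1.] F [-0.14  0.7   0.62] w 0.0005 q [-0.61 -0.05  0.38  2.02  0.02  1.17 -0.05]
units [-0.   -0.7   0.01]
```

View pics/side7.png

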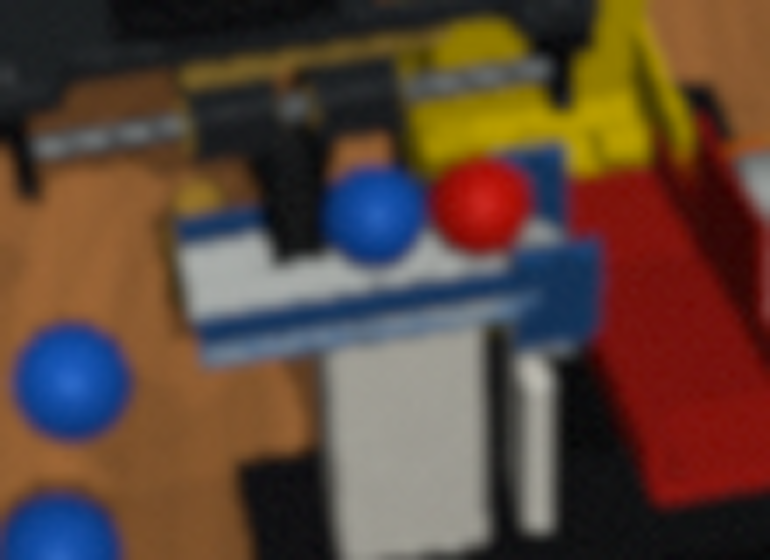

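```bash
python3 -m inch '[[0,0.15,0,0,0,0],[0,0.15,0,0,0,0],[0,0,0,0,0,0],[0,0,0,0,0,0]]'; python3 st.py
python3 - <<'E'
from h import *
from bench import *
for n,(a,b,c0,d) in(("side",(120,220,180,320)),):
    c=camera(n);cv2.imwrite(f"pics/{n}8.png",cv2.resize(c["img"][a:b,c0:d,::-1],None,fx=5.5,fy=5.5,interpolation=cv2.INTER_CUBIC))
E
```

```text
time: 7.88
ee_pos: [0.4478, 0.056, 0.1625]
eef_rot: [0.635, 0.773, -0.0, -0.0]
ft_force: [-0.7, -0.3, -0.5]
width: 0.0008
t 7.875 p [0.4478 0.056  0.1625] x [-0.194  0.981  0.   ] y [ 0.981  0.194 -0.   ] z [-0.  0. -1.] F [-0.72 -0.31 -0.45] w 0.0008 q [-0.61 -0.02  0.39  2.    0.01  1.17 -0.04]
```

View pics/side8.png

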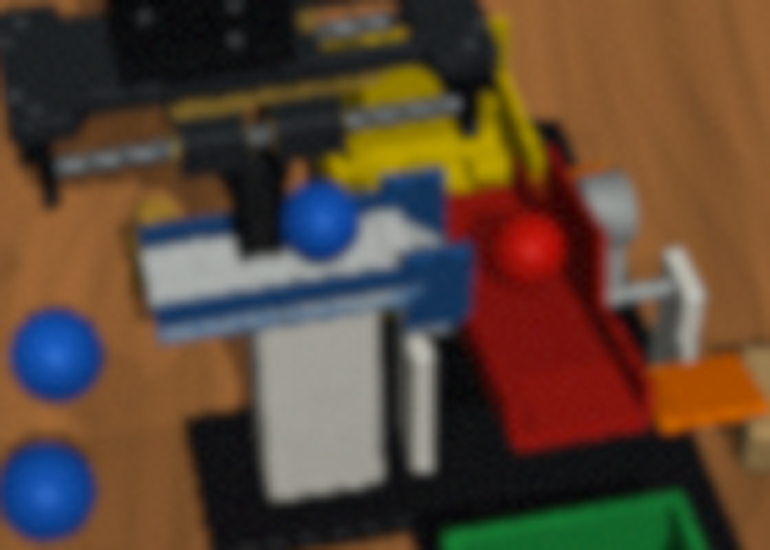

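```bash
python3 -m inch '[[0,0,0,0,0,0],[0,0,0,0,0,0],[0,0,0,0,0,0],[0,0,0,0,0,0],[0,0,0,0,0,0]]'; python3 st.py
python3 - <<'E'
from h import *
from bench import *
for n,(a,b,c0,d) in(("side",(110,220,180,320)),):
    c=camera(n);cv2.imwrite(f"pics/{n}9.png",cv2.resize(c["img"][a:b,c0:d,::-1],None,fx=5,fy=5,interpolation=cv2.INTER_CUBIC))
E
```

```text
time: 8.55
ee_pos: [0.4479, 0.0561, 0.1625]
eef_rot: [0.635, 0.773, 0.0, -0.0]
ft_force: [-0.6, 0.0, -0.6]
width: 0.0006
t 8.55 p [0.4479 0.0561 0.1625] x [-0.194  0.981  0.   ] y [0.981 0.194 0.   ] z [-0.  0. -1.] F [-0.56  0.03 -0.6 ] w 0.0006 q [-0.61 -0.02  0.39  2.    0.01  1.17 -0.04]
```

View pics/side9.png

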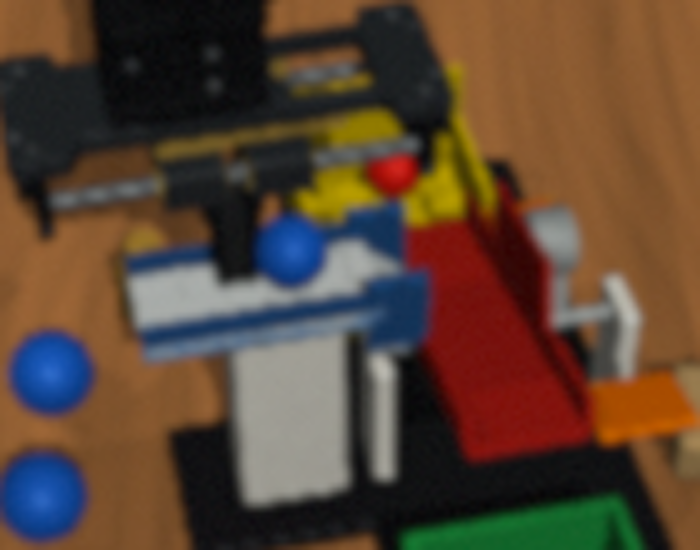

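```bash
python3 -m inch '[[0,0.15,0,0,0,0],[0,0.15,0,0,0,0],[0,0.15,0,0,0,0],[0,0.15,0,0,0,0],[0,0.15,0,0,0,0]]'; python3 st.py
python3 - <<'E'
from h import *
from bench import *
for n,(a,b,c0,d) in(("side",(110,220,180,320)),):
    c=camera(n);cv2.imwrite(f"pics/{n}10.png",cv2.resize(c["img"][a:b,c0:d,::-1],None,fx=5,fy=5,interpolation=cv2.INTER_CUBIC))
E
```

```text
time: 9.22
ee_pos: [0.4778, 0.062, 0.1625]
eef_rot: [0.635, 0.773, -0.0, 0.0]
ft_force: [-0.5, 0.6, -1.3]
width: 0.0007
t 9.225 p [0.4778 0.062  0.1625] x [-0.194  0.981 -0.   ] y [ 0.981  0.194 -0.   ] z [ 0. -0. -1.] F [-0.49  0.55 -1.33] w 0.0007 q [-0.61  0.05  0.4   1.93 -0.02  1.17 -0.01]
```

View pics/side10.png

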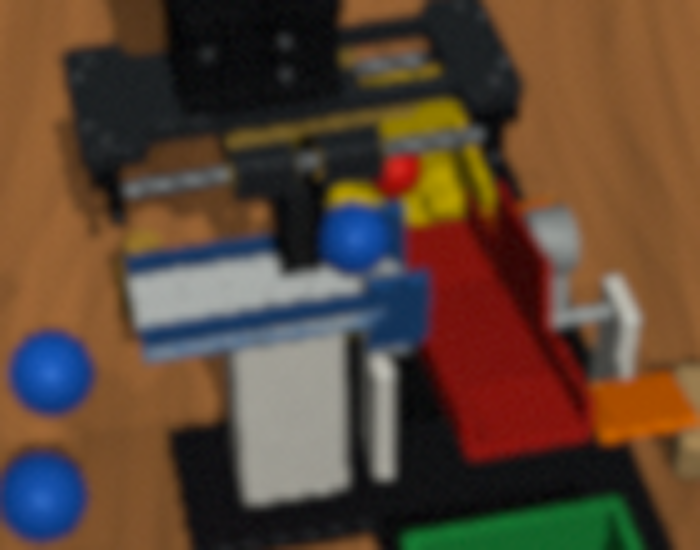

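```bash
python3 -m inch '[[0,0.15,0,0,0,0],[0,0,0,0,0,0],[0,0,0,0,0,0]]'; python3 st.py
python3 - <<'E'
from h import *
from bench import *
for n,(a,b,c0,d) in(("side",(110,220,180,320)),):
    c=camera(n);cv2.imwrite(f"pics/{n}11.png",cv2.resize(c["img"][a:b,c0:d,::-1],None,fx=5,fy=5,interpolation=cv2.INTER_CUBIC))
E
```

```text
time: 9.65
ee_pos: [0.4831, 0.063, 0.1625]
eef_rot: [0.635, 0.773, -0.0, -0.0]
ft_force: [-0.8, 0.2, -0.5]
width: -0.0
t 9.65 p [0.4831 0.063  0.1625] x [-0.194  0.981  0.   ] y [ 0.981  0.194 -0.   ] z [-0.  0. -1.] F [-0.77  0.2  -0.48] w -0.0 q [-0.61  0.06  0.4   1.91 -0.03  1.17 -0.  ]
```

View pics/side11.png

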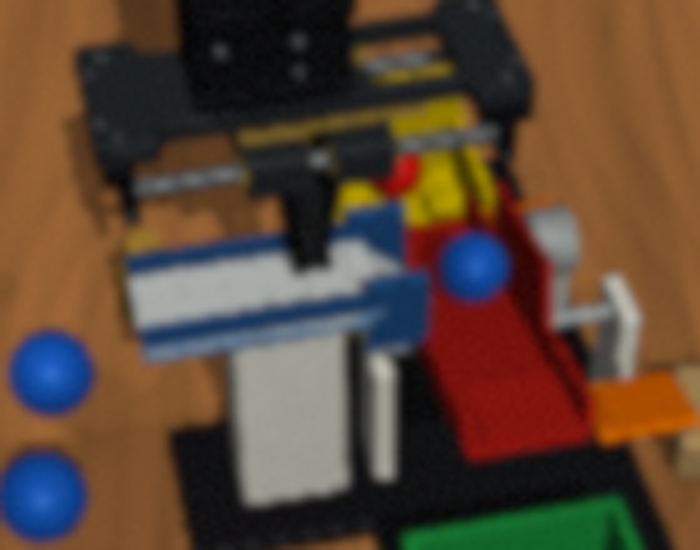

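Blue is rolling on the gate (crop 475,267). I'll retreat up and back.

```bash
python3 -m inch '[[0,-0.1,0,0,0,0],[0,-0.1,-0.3,0,0,0],[0,0,-0.8,0,0,0],[0,0,-1,0,0,0],[0,0,-1,0,0,0]]'; python3 -m inch '[[0,-0.9,-0.3,0,0,0],[0,-0.9,0,0,0,0],[0,-0.2,0,0,0,0],[0,0,0,0,0,0],[0,0,0,0,0,0]]'; python3 -m inch '[[0,0,0,0,0,0],[0,0,0,0,0,0],[0,0,0,0,0,0],[0,0,0,0,0,0],[0,0,0,0,0,0]]'
python3 - <<'E'
from h import *
from bench import *
c=camera("side");cv2.imwrite("pics/s12.png",cv2.resize(c["img"][100:290,150:350,::-1],None,fx=3,fy=3,interpolation=cv2.INTER_CUBIC))
c=camera("top");cv2.imwrite("pics/t12.png",cv2.resize(c["img"][80:340,90:360,::-1],None,fx=2.3,fy=2.3,interpolation=cv2.INTER_CUBIC))
W=cloud(c)
for u,v in[(270,138)]:print(W[v,u].round(3))
E
```

```text
time: 10.32
ee_pos: [0.475, 0.0613, 0.2888]
eef_rot: [0.635, 0.772, 0.0, 0.0]
ft_force: [1.0, 0.3, 0.7]
width: 0.0007
time: 10.95
ee_pos: [0.3974, 0.0461, 0.2986]
eef_rot: [0.635, 0.773, -0.0, 0.0]
ft_force: [-0.0, 0.2, 0.8]
width: 0.0005
time: 11.58
ee_pos: [0.3969, 0.046, 0.2985]
eef_rot: [0.635, 0.773, 0.0, -0.0]
ft_force: [-0.1, 0.7, -0.3]
width: 0.0003
[ 0.623 -0.002  0.125]
```

View pics/s12.png

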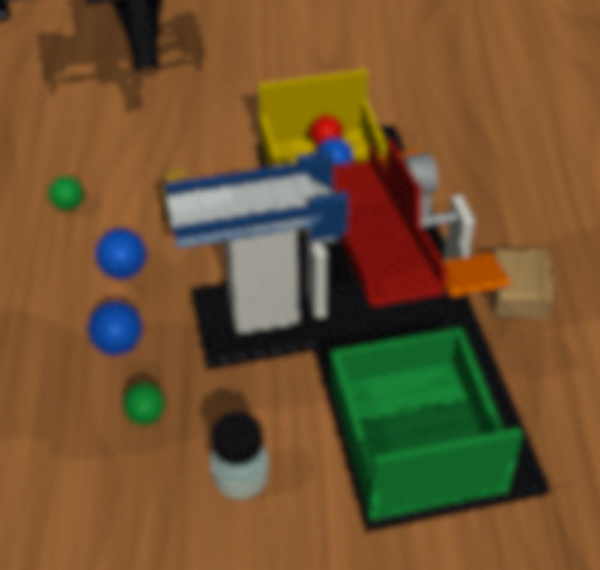

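View pics/t12.png

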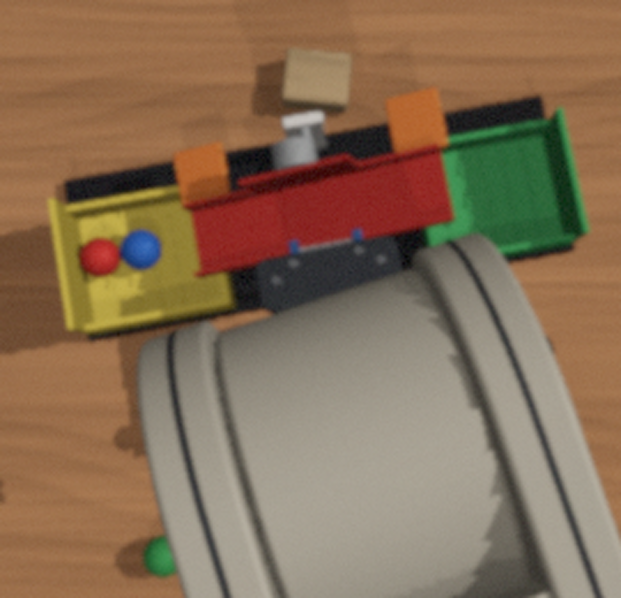

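```bash
python3 -c "
from bench import *
print(close_job())"
```

```text
the job is handed in; nothing more can be done
None
```

The job is done and handed in: the gate now tips towards the left (yellow) tray, and both balls, red first and then blue, rolled over it into that tray.

- **Gate:** I pressed the raised left pad down with the closed fingertips, from about 127 mm to 84 mm, and the gate rocked over. The wrist force readings I took stayed at about 1 N. My last depth check put the right pad at about 125 mm, close to the 127 mm expected with that end up.
- **Balls:** I pushed the blue ball slowly along the landing from behind, and it pushed the red one ahead of it. I stopped as each ball went over and touched neither one once it was rolling.
- **Final pictures:** Both balls are side by side in the yellow tray. The jar and the slide box look where they were. The brass weight was mostly hidden behind the landing in the side picture and by the arm in the top one, so I did not get a clear last look at it; no move came near it.
- **Robot:** It was clear of everything at about 0.30 m height when I handed in, roughly 12 s into the job.

No check failed or disagreed.

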